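# Index the sample wheel of a spectrometer to its next hole

### The job

Bring the sample wheel round to its next station: draw its spring pin up by the knob on the wheel's rim, turn the wheel anticlockwise (seen from above), and let the pin drop fully home into the next hole, not the one after it. That hole was clamped by eye, so let the pin ride on the steel ring and feel for it; never lean hard on the pin sideways, in either hole. Leave the knob free and the other things on the bench where they are.

Things in the scene. Friction and masses are not known exactly. Their poses are not given: they have to be found in the camera images.
- wheel_axis (a point): Point on the vertical axis of the sample wheel, at the top of its dark hub, 84 mm above the table. The wheel is an aluminium disc, 180 mm across, top 72 mm above the table, with eight flat steel sample holders on it, 5 mm high.
- indexer: Fixed base: 300 x 300 x 12 mm plate (origin under its centre, on the wheel's axis), placed and turned (up to 0.4 rad) differently each time. It bears the flat steel index ring, its top 50 mm above the table, 198 to 262 mm across, under the wheel's lug. A grey optics head, up to 147 mm above the table, stands over the wheel's far side, clear of the knob's path.
- knob_centre (a point): Centre of the pin's knob: round, upright, black, 26 mm across, 30 mm high, 110 mm above the table when home, 115 mm from the wheel's axis. It stands on a lug of the wheel (lug top at 72 mm; a collar 20 mm across up to 82 mm) on the robot's side. It slides straight up and down with the pin, goes round with the wheel, does not turn by itself. x axis: outward from the wheel's axis.
- index_pin (a joint): Height of the spring pin in m: 0 = fully home in a hole, positive = drawn up, stop at 0.014. It goes 8 mm into a hole: it reads 0.008 standing on the ring and must be drawn past 0.009 to clear. A spring presses it down with 4 N at home, 0.4 N more per mm (8.4 N at 11 mm). Let go, it moves down by itself; it drops into a hole only if free to slide.
- sample_wheel (a joint): Turn of the wheel in rad, + anticlockwise from above; starts at 0, the first hole. The next hole lies anywhere from 0.60 to 0.95 (differs each time, not measured), the one after 0.70 beyond that; stop at 1.80. Holes are 11 mm long: 1.5 mm play either way. The wheel stays where left; the knob needs 2 to 4 N sideways with the pin riding on the ring. Ridden faster than about 40 mm/s the pin can skip a hole.
- pin_nose: Steel nose of the spring pin, 8 mm across with a round end, below the knob and inside the lug; origin on the pin's axis, at table height when the pin is home. More than 30 N between it and the ring or the side of a hole spoils them.
- jar: Closed jar, 48 mm across, 62 mm high, standing on the table beside the base plate, on the +y side; origin under its centre. Not to be disturbed.
- centring_ring: Aluminium ring, 40 mm across, 8 mm high, lying on the base plate's far left corner; origin under its centre. Not to be disturbed.
- blank_flange: Steel disc flange, 40 mm across, 9 mm high, lying on the base plate's near right corner; origin under its centre. Not to be disturbed.
- wrench: Steel wrench lying on the table beside the base plate, on the -y side. Not to be disturbed.
- pellet_die: Stepped steel die, 52 mm across, 66 mm high, on the table to the left; origin under its centre. Not to be disturbed.
- mortar: White ceramic bowl, 72 mm across, 36 mm high, on the table to the right; origin under its centre. Not to be disturbed.
- screwdriver: Screwdriver lying on the table to the right. Not to be disturbed.

How it is judged:
On the way, in this order (a step that is already met when the one before it is completed fails the run):
1. the pin is drawn clear of the first hole (value of joint index_pin above 0.007 m and value of joint sample_wheel below 0.2 rad), for 0.1 s.
2. the wheel is turned on with the pin out (value of joint index_pin above 0.005 m and value of joint sample_wheel above 0.3 rad), for 0.1 s.
3. the pin has dropped home in the next hole (value of joint index_pin below 0.002 m and value of joint sample_wheel between 0.5 and 1.1 rad), for 0.2 s.
At the end, for the whole second after the job is handed in: The pin stands fully home (within 2 mm) in the next hole, the wheel turned anticlockwise by 0.5 to 1.1 rad from the first hole and at rest (all of step 3 and velocity of joint sample_wheel between -0.05 and 0.05 rad/s); the robot touches nothing.
It fails at once if the pin is pressed with more than 30 N against the ring or a side of a hole (contact force between pin_nose and anything else above 30 N).
It fails at once if another thing on the bench is moved by more than 30 mm (distance of any of jar, centring_ring, blank_flange, wrench, pellet_die, mortar, screwdriver from where it was at the start of the episode above 0.03 m).
It also fails if it takes over 48 s, if anything falls off the work surface, if the arm or the gripper's body presses on something with over 40 N, if the wrist force passes 120 N, or if a joint passes its speed limit or range.

### The arm

A 7-joint arm with a two-finger parallel gripper is mounted at the origin on the work surface. World frame = base frame: x ahead of the robot, y to its left, z up, the work surface at z = 0. Lengths are in m, angles in rad, forces in N, time in s.
With the tool pointing down it reaches from about 0.425 to 1.025 m from the base axis. Payload 9.4 kg.
Tool frame: the origin (TCP) lies between the finger pads; the fingertips stand bot.tip_extent ahead of it and the grasp point (between the pads) is the TCP (bot.tip_extent is the distance from the TCP to the fingertips, in m); z points along the fingers, y is the line along which they close (so a half turn about z gives the same grasp; the last joint's range is limited). The gripper opens to 85 mm and grips with 20 to 120 N. Pads are 22 mm wide; open, the fingers measure 114 mm over their backs; the gripper's body (76 mm by 85 mm) begins 54 mm behind the grasp point. The pads swing forward as they close: fully open they stand 13 mm farther back than shut.
Start: joints at [1.249, 0.599, -0.003, 1.599, 0.002, 0.943, -0.08], TCP at [0.176, -0.703, 0.25] pointing down, gripper open.
Joint ranges: [-2.57, 2.57], [-0.35, 1.97], [-1.29, 1.29], [0.11, 2.56], [-1.05, 4.19], [0.11, 1.86], [-2.63, 2.63]. Speed limits (rad/s): [2.22, 2.22, 3.01, 3.01, 3.14, 3.14, 3.14].

### API

Orientations are given as a unit quaternion [x, y, z, w].
In Python, from station import bot gives the robot as it stands.
- The arm moves only by the tool jog_arm, never from a script. Its argument "deltas" is a list that holds one entry, the list of rows, each a list of 7 numbers: the shift along the world's x, y, z in cm, then the turn, a rotation vector about the world's x, y, z in rad, then the closure, from 0 (fully open) to 1 (shut). In form: [[[tx, ty, tz, wx, wy, wz, gripper], ...]]. A call has 1 to 8 rows; each row is the pose to reach, as a shift and turn from the pose commanded when the call began; what a row does not reach only later rows make up. A row lasts 1/12 s, in which the tool goes at most 41.7 mm and 7.16 degrees, less where a joint would pass 70% of its speed; a pose out of reach is approached as far as the arm can. A call with a gripper value outside its range is refused whole. The fingers move at their own pace and stop on an object; "force" is the grip in N (left out, the last holds). Time passes only in rows, so rows that repeat a pose let the fingers close. It gives the time, the measured TCP pose, the force, the opening and the grip force at its end, in the units of the state.
- bot.get_obs(): the state, without advancing time (a new reading comes with each control period).
- bot.read_camera(name): name is "side" or "top" or "wrist"; returns a dict with "img" (480x640x3 uint8, red, green, blue), "fx", "fy", "cx", "cy" (pixels), "dist_coeffs" ([k1, k2, p1, p2, k3] as OpenCV has them; the pictures are not rectified), "rvec" (rotation vector, rad) and "tvec" (3), from world to camera coordinates, as OpenCV has them; the wrist camera has in their place "hand_eye" (4x4, takes a point from camera to tool coordinates, whose origin is the TCP and whose axes are the flange's). Camera axes: x right, y down, z forward; pixel columns grow to the right and rows downward; lengths in m; the calibration is good to about 2 mm. A picture is of the moment at which its call begins: read the wrist's pose just before it. There is no depth.
- bot.close_job(): hands the job in; it is judged then, once.
Trained networks look in the newest picture that a camera, given by its name, has taken for a name from the list of things; names that differ only in an ending like _2 or _b are one class to them, and where a whole thing is asked for, a point or a joint stands for the part that bears it (a point fixed in the world has none). Each returns a list of dicts, best first, with "confidence" (0 to 1); they miss things now and then, are a little off and sometimes report something else, mostly with a low value. They report only what shows in the picture. A call takes as long as a camera call.
- bot.masks_of(label, camera): "mask" (480x640 bool, what is visible of it) and "centre" ([column, row] in pixels, amid what is visible of it).
The state is a dict: "t": time; "joints": joint angles; "qd": joint speeds; "effort": joint torques, N m; "ee_pos": TCP position; "tool_rot": TCP orientation; "wrist_force": force on the tool from outside, world axes, zero at the start; "wrist_torque": the same for the moment, N m; "grip_width": finger opening in m; "gripper_force": force on a finger pad.
Only numpy, scipy, OpenCV 4.12 (cv2) and the standard library are available. Lean on these libraries where they do the work, as an engineer would, in place of code of your own. Each camera call takes 0.05 s, during which the arm holds its last target. There are 200 camera calls.

## Working session

There is one attempt and no reset: what is moved stays moved. The work goes in short steps, Python scripts to look and compute and a tool call to move; the robot and the scene stay as the last step left them, time stands still between calls to the robot, and variables do not carry over. Pictures are saved under pics/ and viewed, at most 10 in all, crops included, and the job is handed in when it is done.

Besides the shell and the picture viewer there is one more tool, called after ">>>" as a command line: name --argument value ..., lists and objects as JSON in quotes. jog_arm: Moves the arm, as the interface text tells. Its arguments: {"type":"object","properties":{"deltas":{"type":"array"},"force":{"type":"number"}},"required":["deltas"]}

```bash
mkdir -p pics; cat > h.py <<'E'
import numpy as np, cv2
from station import bot
from scipy.spatial.transform import Rotation as R
def ray(c,uv,obs=None):
    K=np.array([[c['fx'],0,c['cx']],[0,c['fy'],c['cy']],[0,0,1.]])
    p=cv2.undistortPoints(np.array([[uv]],float),K,np.array(c['dist_coeffs'],float))[0,0]
    d=np.array([p[0],p[1],1.])
    if 'rvec' in c:
        Rm=cv2.Rodrigues(np.array(c['rvec'],float))[0]; t=np.array(c['tvec'],float).ravel()
        return -Rm.T@t, Rm.T@d
    H=np.array(c['hand_eye']); Rt=R.from_quat(obs['tool_rot']).as_matrix()
    return Rt@H[:3,3]+np.array(obs['ee_pos']), Rt@H[:3,:3]@d
def at_z(c,uv,z,obs=None):
    o,d=ray(c,uv,obs); return o+d*(z-o[2])/d[2]
E
python3 - <<'E'
from h import *
print(bot.get_obs(), bot.tip_extent)
for n in ['top','side']:
    c=bot.read_camera(n); cv2.imwrite(f'pics/{n}0.png',c['img'][:,:,::-1])
    for l,z in [('knob_centre',.11),('wheel_axis',.08),('jar',.03),('indexer',.05)]:
        for m in bot.masks_of(l,n)[:2]: print(n,l,round(m['confidence'],2),m['centre'],m['mask'].sum(),at_z(c,m['centre'],z).round(4))
    print(ray(c,[320,240]))
E
```

```text
{'t': 0.0, 'joints': array([ 1.24930942,  0.60015022, -0.00250339,  1.60014246,  0.00179262,
        0.94289256, -0.07981104]), 'qd': array([ 0.00140222, -0.00066004,  0.00102372, -0.00010674, -0.00028134,
       -0.00022973,  0.00085386]), 'effort': array([ 4.66718175e-04, -7.76448154e+01,  1.56574186e+00, -2.58011681e+01,
        1.24599689e-02,  9.11882176e-03,  1.33677837e-06]), 'ee_pos': array([ 0.17555901, -0.70296194,  0.24939488]), 'tool_rot': array([ 9.92518327e-01,  1.22093149e-01, -1.76940810e-04, -7.75462765e-04]), 'wrist_force': array([-0.00465919, -0.06848716, -0.2535941 ]), 'wrist_torque': array([ 0.02234442,  0.0293758 , -0.04143204]), 'gripper_force': 0.0, 'grip_width': 0.08541929139403082} 0.019
top knob_centre 0.54 [328.4, 262.6] 96 [ 0.476  -0.0546  0.11  ]
top wheel_axis 0.67 [339.2, 219.2] 4634 [ 0.5765 -0.082   0.08  ]
top jar 0.56 [246.7, 243.4] 357 [0.5259 0.1372 0.03  ]
top indexer 0.68 [338.2, 218.9] 14964 [ 0.5801 -0.0813  0.05  ]
top indexer 0.4 [339.3, 218.8] 4634 [ 0.5803 -0.0839  0.05  ]
(array([ 0.45313288, -0.01231054,  1.35101253]), array([ 0.05948985, -0.01939286, -0.99809657]))
side knob_centre 0.67 [341.1, 228.9] 108 [ 0.4771 -0.0612  0.11  ]
side wheel_axis 0.85 [316.8, 226.7] 1896 [ 0.5665 -0.0693  0.08  ]
side jar 0.61 [282.7, 279.3] 439 [0.5368 0.1366 0.03  ]
side indexer 0.93 [310.7, 241.1] 6599 [ 0.5631 -0.0329  0.05  ]
(array([-0.14901827,  0.97007738,  0.89798064]), array([ 0.46227544, -0.68278995, -0.56577548]))
```

View pics/top0.png

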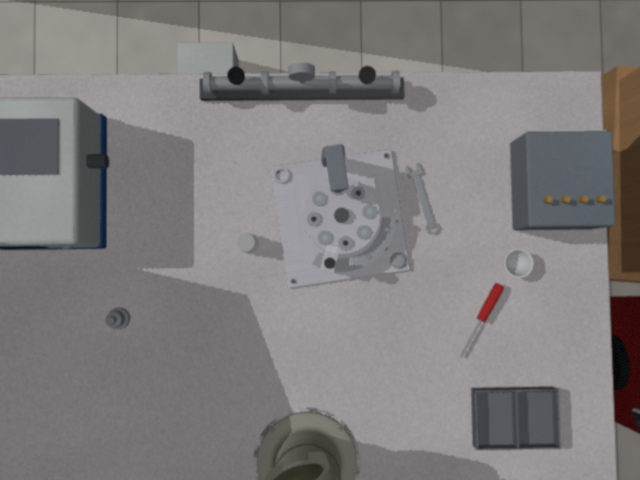

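View pics/side0.png

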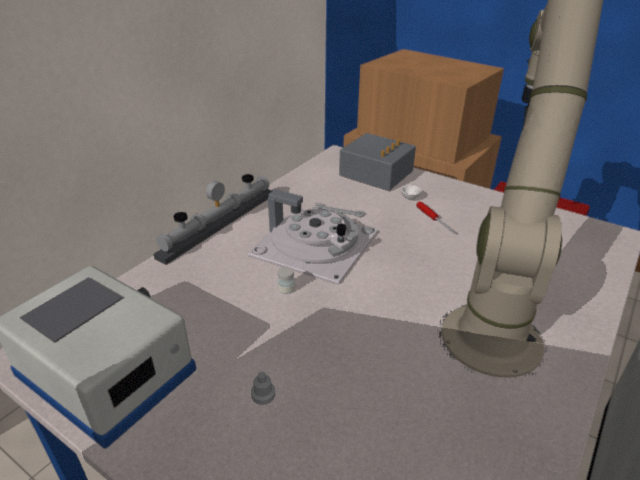

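The top view shows the knob at about (329,263), the hub at (342,215) and the optics head at (335,165). The side view agrees, with the knob at (341,229). I'm moving the arm above the knob now.

>>> jog_arm --deltas '[[[1.75, 3.6, 0, 0, 0, -0.07, 0], [3.5, 7.2, 0, 0, 0, -0.14, 0], [5.2, 10.8, 0, 0, 0, -0.2, 0], [7, 14.4, 0, 0, 0, -0.27, 0], [8.7, 18, 0, 0, 0, -0.33, 0], [10.5, 21.6, 0, 0, 0, -0.4, 0], [12.2, 25.2, 0, 0, 0, -0.46, 0], [14, 28.8, 0, 0, 0, -0.53, 0]]]' --force 30

```text
t: 1.17
ee_pos: [0.3161, -0.4137, 0.2505]
tool_rot: [0.99, -0.144, 0.0, 0.0]
wrist_force: [1.5, -0.5, 0.2]
grip_width: 0.0855
gripper_force: 0.0
```

>>> jog_arm --deltas '[[[1.7, 3.7, 0, 0, 0, 0, 0], [3.4, 7.4, 0, 0, 0, 0, 0], [5.1, 11.1, 0, 0, 0, 0, 0], [6.8, 14.8, 0, 0, 0, 0, 0], [8.5, 18.5, 0, 0, 0, 0, 0], [10.2, 22.2, 0, 0, 0, 0, 0], [11.9, 25.9, 0, 0, 0, 0, 0], [13.6, 29.6, 0, 0, 0, 0, 0]]]'

```text
t: 1.83
ee_pos: [0.4523, -0.1175, 0.2507]
tool_rot: [0.99, -0.142, 0.0, -0.0]
wrist_force: [0.5, -1.2, 0.2]
grip_width: 0.0854
gripper_force: 0.0
```

```bash
cat > w.py <<'E'
from h import *
import sys
o=bot.get_obs(); c=bot.read_camera('wrist'); cv2.imwrite(f'pics/{sys.argv[1]}.png',c['img'][:,:,::-1])
print(o['t'],o['ee_pos'].round(4),R.from_quat(o['tool_rot']).as_matrix().round(3).tolist(),o['grip_width'],o['joints'].round(2)); print(np.array(c['hand_eye']).round(4).tolist())
for l,z in [('knob_centre',.125),('wheel_axis',.08)]:
    for m in bot.masks_of(l,'wrist')[:2]:
        ys,xs=np.where(m['mask']); print(l,round(m['confidence'],2),m['centre'],len(xs),xs.min(),xs.max(),ys.min(),ys.max(),at_z(c,m['centre'],z,o).round(4))
E
python3 w.py w1
```

```text
1.8333 [ 0.4523 -0.1175  0.2507] [[0.96, -0.281, 0.001], [-0.281, -0.96, -0.0], [0.001, -0.0, -1.0]] 0.08542660423355442 [ 0.09  0.29  0.05  2.17 -0.02  0.67 -1.7 ]
[[0.0012, -0.9655, -0.2605, 0.0662], [1.0, 0.0012, 0.0003, -0.0008], [0.0, -0.2605, 0.9655, -0.1241], [0.0, 0.0, 0.0, 1.0]]
wheel_axis 0.88 [241.1, 87.5] 35828 131 348 0 240 [ 0.5734 -0.0867  0.08  ]
```

View pics/w1.png

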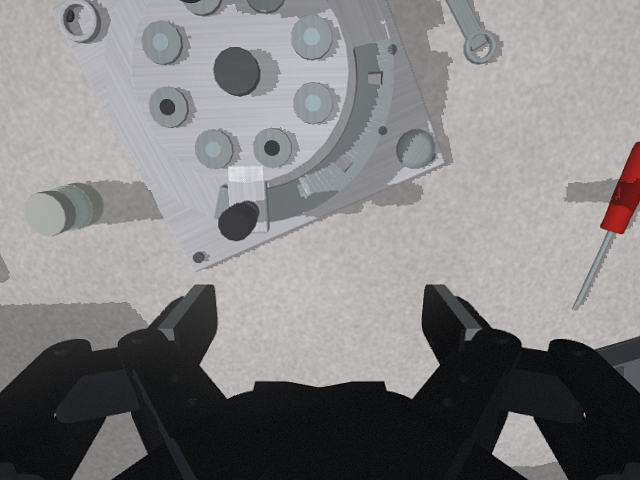

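The wrist view shows the hub top at (237,71), the knob top at about (238,221), and slots in the steel ring near (345,165) and (375,77). The jar and flange are well clear. Next I'll compute positions.

```bash
python3 - <<'E'
from h import *
o=bot.get_obs(); c=bot.read_camera('wrist')
img=c['img'].astype(int).sum(2)
def blob(x0,x1,y0,y1,thr):
    m=np.zeros(img.shape,np.uint8); m[y0:y1,x0:x1]=(img[y0:y1,x0:x1]<thr)
    n,l,s,ce=cv2.connectedComponentsWithStats(m); i=1+np.argmax(s[1:,4]); return s[i],ce[i]
for n,b,thr in [('hub',(200,275,35,110),200),('knob',(205,275,195,250),110)]: print(n,blob(*b,thr))
A=at_z(c,[237,71],.084,o); K=at_z(c,[238,221],.125,o)
r=(K-A)[:2]; print(A,K,np.linalg.norm(r),np.arctan2(*r[::-1]))
for uv in [(345,165),(352,160),(375,77)]:
    p=at_z(c,uv,.05,o)[:2]-A[:2]; a=np.arctan2(p[1],p[0])-np.arctan2(r[1],r[0]); print(uv,np.linalg.norm(p),a%(2*np.pi))
cv2.imwrite('pics/w1c.png',cv2.resize(c['img'][40:260,190:440,::-1],None,fx=3,fy=2.7,interpolation=cv2.INTER_CUBIC)[:600])
E
```

```text
hub (array([235,  68,  28,  28,  73], dtype=int32), array([253.23287671,  86.12328767]))Traceback (most recent call last):
  File "<stdin>", line 7, in <module>
  File "<stdin>", line 6, in blob
    return _wrapfunc(a, 'argmax', axis=axis, out=out, **kwds)
    return bound(*args, **kwds)
ValueError: attempt to get argmax of an empty sequence
```

```bash
cat > m.py <<'E'
from h import *
o=bot.get_obs(); c=bot.read_camera('wrist')
print(o['ee_pos'])
g=c['img'].max(2)
def blob(x0,x1,y0,y1,thr):
    m=np.zeros(g.shape,np.uint8); m[y0:y1,x0:x1]=(g[y0:y1,x0:x1]<thr)
    n,l,s,ce=cv2.connectedComponentsWithStats(m)
    if n<2: return
    i=1+np.argmax(s[1:,4]); return s[i],ce[i].round(1)
for n,b in [('hub',(200,275,35,110)),('knob',(200,275,190,260))]:
    for t in (35,50,70,90): print(n,t,blob(*b,t))
A=at_z(c,[237,71],.084,o); K=at_z(c,[238,221],.125,o)
r=(K-A)[:2]; print(A,K,np.linalg.norm(r),np.arctan2(*r[::-1]))
for uv in [(345,165),(352,160),(375,77)]:
    p=at_z(c,uv,.05,o)[:2]-A[:2]; a=np.arctan2(p[1],p[0])-np.arctan2(r[1],r[0]); print(uv,np.linalg.norm(p),a%(2*np.pi))
cv2.imwrite('pics/w1c.png',cv2.resize(c['img'][40:260,190:440,::-1],None,fx=3,fy=2.7,interpolation=cv2.INTER_CUBIC)[:600])
E
python3 m.py
```

```text
[ 0.45216345 -0.11827531  0.25036406]
hub 35 None
hub 50 None
hub 70 (array([233,  69,  26,  27,  83], dtype=int32), array([250.2,  85.6]))
hub 90 (array([ 213,   47,   46,   49, 1258], dtype=int32), array([235.8,  68.8]))
knob 35 None
knob 50 (array([239, 203,   1,   1,   1], dtype=int32), array([239., 203.]))
knob 70 (array([ 218,  201,   40,   40, 1119], dtype=int32), array([237. , 220.5]))
knob 90 (array([ 217,  201,   41,   40, 1180], dtype=int32), array([237.3, 220.1]))
[ 0.58473122 -0.0887016   0.084     ] [ 0.47678906 -0.06181796  0.125     ] 0.11123955933064258 2.8975026242537107
(345, 165) 0.11612074223129826 0.8271802737154985
(352, 160) 0.11825105718664236 0.8916587319861602
(375, 77) 0.1133293959454753 1.543440518560879
```

View pics/w1c.png

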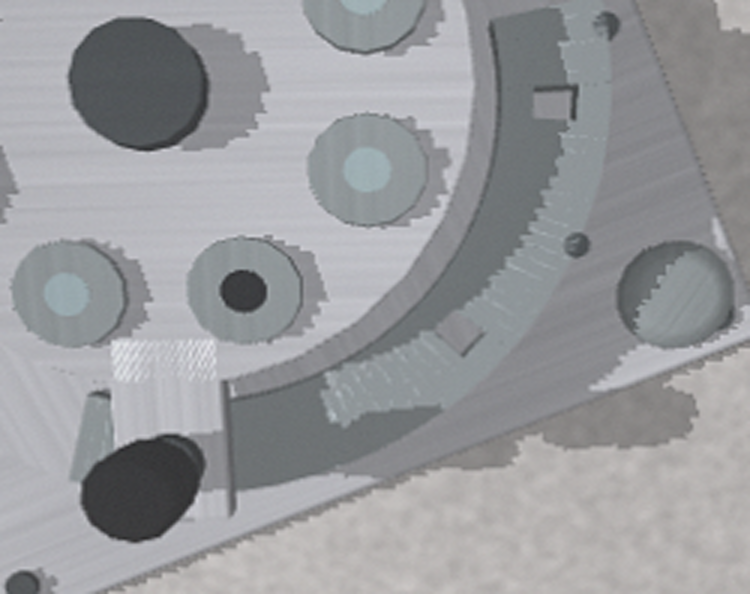

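The crop shows the knob top centre at full-image (235,222), the hub at (235,71) and the first slot at (343,164). That puts the next hole at about 0.83 rad. I'll hover over the knob for a close look.

>>> jog_arm --deltas '[[[0.8, 1.9, -2, 0, 0, 0.02, 0], [1.6, 3.8, -4, 0, 0, 0.04, 0], [2.4, 5.7, -6, 0, 0, 0.04, 0], [2.4, 5.7, -6, 0, 0, 0.04, 0], [2.4, 5.7, -6, 0, 0, 0.04, 0]]]'

```text
t: 2.5
ee_pos: [0.475, -0.0632, 0.1894]
tool_rot: [0.992, -0.123, -0.001, 0.0]
wrist_force: [-0.4, -0.2, 0.7]
grip_width: 0.0853
gripper_force: 0.0
```

```bash
python3 w.py w2; python3 - <<'E'
from h import *
for n in ['top','side']:
    c=bot.read_camera(n)
    for m in bot.masks_of('knob_centre',n)[:2]: print(n,round(m['confidence'],2),m['centre'],m['mask'].sum(),at_z(c,m['centre'],.11).round(4))
E
```

```text
2.5 [ 0.475  -0.0632  0.1894] [[0.97, -0.243, -0.002], [-0.243, -0.97, -0.0], [-0.002, 0.001, -1.0]] 0.0852700430988648 [-0.01  0.4   0.03  2.21 -0.02  0.53 -1.78]
[[0.0012, -0.9655, -0.2605, 0.0662], [1.0, 0.0012, 0.0003, -0.0007], [0.0001, -0.2605, 0.9655, -0.1241], [0.0, 0.0, 0.0, 1.0]]
wheel_axis 0.9 [316.1, 90.1] 49661 177 452 0 278 [ 0.5696 -0.0842  0.08  ]
side 0.65 [425.7, 207.2] 208 [ 0.3304 -0.3106  0.11  ]
side 0.48 [341.3, 231.0] 104 [ 0.4708 -0.0524  0.11  ]
```

View pics/w2.png

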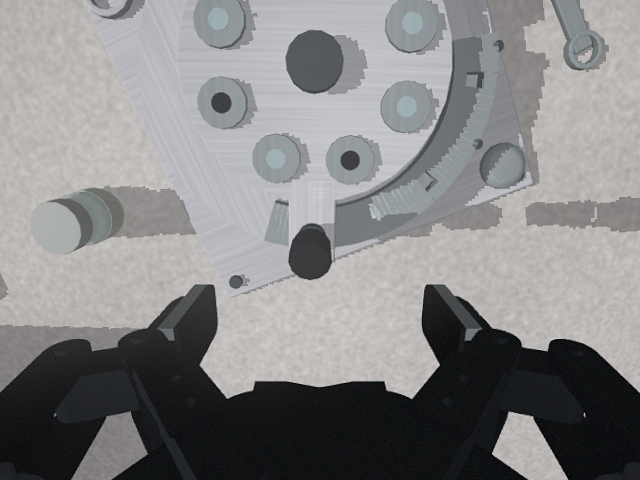

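The wrist view shows the hub at (315,61), the knob top at about (310,258), and slots at (431,181) and (475,80).

```bash
python3 - <<'E'
from h import *
o=bot.get_obs(); c=bot.read_camera('wrist'); g=c['img'].max(2)
m=np.zeros(g.shape,np.uint8); m[200:290,270:350]=g[200:290,270:350]<75
n,l,s,ce=cv2.connectedComponentsWithStats(m); i=1+np.argmax(s[1:,4]); print(s[i],ce[i])
for y in range(s[i][1],s[i][1]+s[i][3],6): 
    xs=np.where(l[y]==i)[0]; print(y,xs.min(),xs.max())
A=at_z(c,[315,61],.084,o); v=s[i][1]+s[i][3]-21
K=at_z(c,[310,v],.125,o)
r=(K-A)[:2]; print(o['ee_pos'],A,K,np.linalg.norm(r),np.arctan2(*r[::-1]))
for uv in [(431,181),(475,80)]:
    p=at_z(c,uv,.05,o)[:2]-A[:2]; a=np.arctan2(p[1],p[0])-np.arctan2(r[1],r[0]); print(uv,np.linalg.norm(p),a%(2*np.pi))
Rt=R.from_quat(o['tool_rot']).as_matrix(); print('tool frame K', Rt.T@(K-o['ee_pos']))
E
```

```text
[ 289  225   43   55 1737] [310.46344272 253.96776051]
225 309 315
231 301 323
237 296 326
243 293 329
249 291 330
255 290 330
261 289 331
267 291 329
273 296 325
279 307 313
[ 0.47574474 -0.06322015  0.19090756] [ 0.58713138 -0.0877152   0.084     ] [ 0.47649604 -0.05717535  0.125     ] 0.11477308152304842 2.8722592321408356
(431, 181) 0.11788301085694185 0.8732923450616621
(475, 80) 0.11549494625200747 1.5556265311146422
tool frame K [-0.0008219  -0.00603831  0.06590731]
```

>>> jog_arm --deltas '[[[0.1, 0.6, -2.5, 0, 0, -0.02, 0], [0.1, 0.6, -5, 0, 0, -0.02, 0], [0.1, 0.6, -7, 0, 0, -0.02, 0], [0.1, 0.6, -7.7, 0, 0, -0.02, 0.3], [0.1, 0.6, -7.7, 0, 0, -0.02, 0.5], [0.1, 0.6, -7.7, 0, 0, -0.02, 0.5], [0.1, 0.6, -7.7, 0, 0, -0.02, 0.5]]]' --force 25

```text
t: 3.48
ee_pos: [0.4772, -0.0566, 0.1142]
tool_rot: [0.991, -0.132, 0.001, -0.0]
wrist_force: [0.2, -0.4, 0.6]
grip_width: 0.0428
gripper_force: 0.0
```

```bash
python3 w.py w3
```

```text
3.4833 [ 0.4772 -0.0566  0.1142] [[0.965, -0.262, 0.001], [-0.262, -0.965, -0.0], [0.001, -0.0, -1.0]] 0.04283417259527526 [-0.01  0.54  0.02  2.27 -0.03  0.33 -1.81]
[[0.0012, -0.9655, -0.2605, 0.0662], [1.0, 0.0012, 0.0003, -0.0007], [0.0, -0.2605, 0.9655, -0.1241], [0.0, 0.0, 0.0, 1.0]]
knob_centre 0.83 [323.6, 315.5] 4676 290 357 271 357 [ 0.4812 -0.0586  0.125 ]
wheel_axis 0.93 [322.1, 103.8] 81345 122 524 0 357 [ 0.5558 -0.0784  0.08  ]
```

View pics/w3.png

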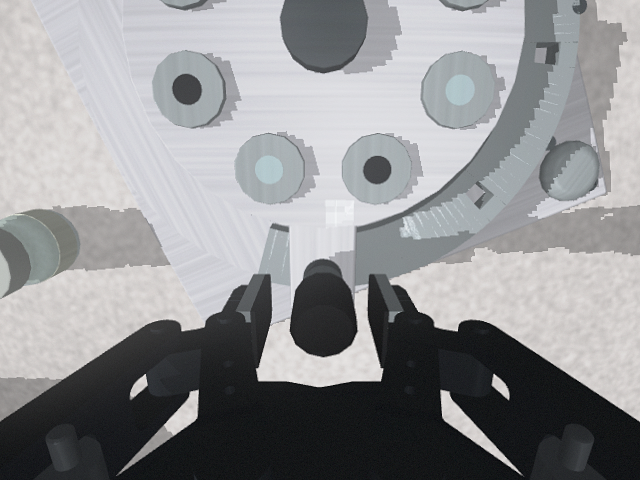

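The knob spans columns 290–357 (centre 323.5) and the pads are centred at about 320, so the tool is roughly 1 mm off. I'll nudge it over and close gently.

>>> jog_arm --deltas '[[[0, -0.1, 0, 0, 0, 0, 0.6], [0, -0.1, 0, 0, 0, 0, 0.65], [0, -0.1, 0, 0, 0, 0, 0.68], [0, -0.1, 0, 0, 0, 0, 0.7], [0, -0.1, 0, 0, 0, 0, 0.72], [0, -0.1, 0, 0, 0, 0, 0.72]]]' --force 25

```text
t: 4.13
ee_pos: [0.4768, -0.0574, 0.1136]
tool_rot: [0.991, -0.132, 0.0, -0.0]
wrist_force: [-0.2, -0.1, 6.1]
grip_width: 0.0253
gripper_force: 24.2
```

>>> jog_arm --deltas '[[[0, 0, 0.3, 0, 0, 0, 0.75], [0, 0, 0.6, 0, 0, 0, 0.75], [0, 0, 0.9, 0, 0, 0, 0.75], [0, 0, 1.2, 0, 0, 0, 0.75], [0, 0, 1.2, 0, 0, 0, 0.75], [0, 0, 1.2, 0, 0, 0, 0.75]]]' --force 40

```text
t: 4.63
ee_pos: [0.4768, -0.0574, 0.1253]
tool_rot: [0.991, -0.132, 0.0, 0.0]
wrist_force: [2.4, -0.3, -10.4]
grip_width: 0.0246
gripper_force: 39.7
```

```bash
python3 w.py w4
```

```text
4.6333 [ 0.4768 -0.0574  0.1253] [[0.965, -0.262, 0.0], [-0.262, -0.965, -0.0], [0.0, -0.0, -1.0]] 0.024556840626211485 [-0.01  0.52  0.02  2.26 -0.03  0.36 -1.8 ]
[[0.0012, -0.9655, -0.2605, 0.0662], [1.0, 0.0012, 0.0003, -0.0007], [0.0, -0.2605, 0.9655, -0.1241], [0.0, 0.0, 0.0, 1.0]]
knob_centre 0.65 [320.7, 315.3] 4774 286 352 268 358 [ 0.4753 -0.0569  0.125 ]
knob_centre 0.32 [38.1, 247.4] 5707 0 88 205 292 [0.5315 0.0427 0.125 ]
wheel_axis 0.57 [319.6, 102.6] 76101 132 510 0 357 [ 0.5571 -0.0786  0.08  ]
```

>>> jog_arm --deltas '[[[-0.14, -0.56, 0, 0, 0, 0.05, 0.75], [-0.25, -1.12, 0, 0, 0, 0.1, 0.75], [-0.33, -1.69, 0, 0, 0, 0.15, 0.75], [-0.39, -2.26, 0, 0, 0, 0.2, 0.75], [-0.41, -2.84, 0, 0, 0, 0.25, 0.75], [-0.4, -3.42, 0, 0, 0, 0.3, 0.75], [-0.37, -3.99, 0, 0, 0, 0.35, 0.75], [-0.31, -4.56, 0, 0, 0, 0.4, 0.75]]]'

```text
t: 5.45
ee_pos: [0.4735, -0.1027, 0.1251]
tool_rot: [0.998, 0.069, -0.0, -0.0]
wrist_force: [2.5, 1.4, -9.4]
grip_width: 0.0244
gripper_force: 39.9
```

>>> jog_arm --deltas '[[[0.09, -0.57, 0, 0, 0, 0.05, 0.75], [0.21, -1.13, 0, 0, 0, 0.1, 0.75], [0.35, -1.69, 0, 0, 0, 0.15, 0.75], [0.53, -2.23, 0, 0, 0, 0.2, 0.75], [0.53, -2.23, -0.3, 0, 0, 0.2, 0.75], [0.53, -2.23, -0.3, 0, 0, 0.2, 0.75], [0.53, -2.23, -0.3, 0, 0, 0.2, 0.65], [0.53, -2.23, -0.3, 0, 0, 0.2, 0.65]]]'

```text
t: 6.12
ee_pos: [0.4786, -0.1252, 0.1225]
tool_rot: [0.986, 0.166, -0.0, 0.0]
wrist_force: [1.1, 0.5, 0.2]
grip_width: 0.0301
gripper_force: 0.0
```

```bash
python3 w.py w5
```

```text
6.1167 [ 0.4786 -0.1252  0.1225] [[0.945, 0.327, -0.0], [0.327, -0.945, -0.0], [-0.001, 0.0, -1.0]] 0.030143120341180142 [ 0.25  0.53 -0.16  2.22  0.21  0.4  -1.31]
[[0.0012, -0.9655, -0.2603, 0.0665], [1.0, 0.0014, -0.0002, -0.0003], [0.0006, -0.2603, 0.9655, -0.1241], [0.0, 0.0, 0.0, 1.0]]
knob_centre 0.96 [320.3, 311.6] 4615 285 352 269 355 [ 0.4805 -0.1247  0.125 ]
wheel_axis 0.84 [317.5, 100.1] 76681 128 510 0 353 [ 0.5578 -0.0965  0.08  ]
```

View pics/w5.png

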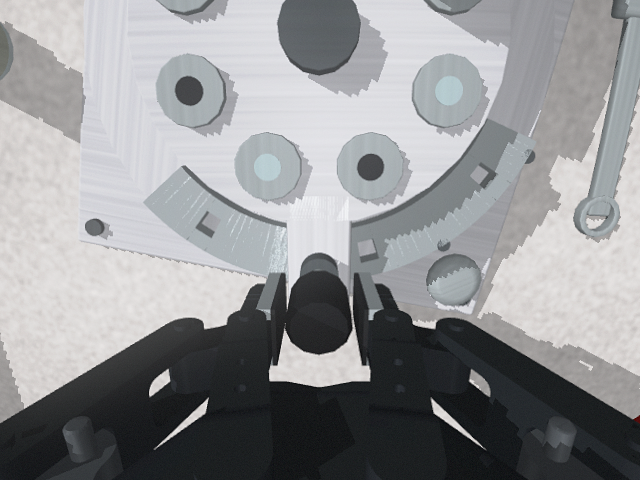

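The pin is now riding on the ring and the knob sits loose between the pads. The first hole shows at (209,222), the next at (368,250) and the one after at (483,175). I'll ride slowly towards the next one.

>>> jog_arm --deltas '[[[0.08, -0.22, 0, 0, 0, 0.02, 0.65], [0.16, -0.43, 0, 0, 0, 0.04, 0.65], [0.24, -0.65, 0, 0, 0, 0.06, 0.65], [0.33, -0.86, 0, 0, 0, 0.08, 0.65], [0.43, -1.07, 0, 0, 0, 0.1, 0.65], [0.53, -1.27, 0, 0, 0, 0.12, 0.65], [0.63, -1.48, 0, 0, 0, 0.14, 0.65], [0.74, -1.68, 0, 0, 0, 0.16, 0.65]]]'

```text
t: 6.93
ee_pos: [0.4855, -0.1399, 0.1223]
tool_rot: [0.969, 0.247, -0.001, -0.001]
wrist_force: [-3.7, 11.3, 3.8]
grip_width: 0.0299
gripper_force: 5.5
```

```bash
cat > a.py <<'E'
from h import *
o=bot.get_obs(); c=bot.read_camera('side')
p=o['ee_pos'][:2]-[.5877,-.0879]; th=np.arctan2(p[1],p[0])%(2*np.pi)-2.873
t=np.array([-p[1],p[0]])/np.hypot(*p); f=o['wrist_force']
print('theta tcp',th,'r',np.hypot(*p),'z',o['ee_pos'][2],'Ft',f[:2]@t,'Fr',f[:2]@p/np.hypot(*p),'Fz',f[2])
E
python3 a.py; python3 - <<'E'
from h import *
o=bot.get_obs(); c=bot.read_camera('wrist')
for m in bot.masks_of('knob_centre','wrist')[:1]:
    ys,xs=np.where(m['mask']); print(m['confidence'],m['centre'],xs.min(),xs.max(),ys.min(),ys.max())
E
```

```text
theta tcp 0.7390580565866816 r 0.11462516318800378 z 0.1223498605246768 Ft -11.744063351985535 Fr -1.8404187636642693 Fz 3.809701644780518
0.93 [314.4, 314.9] 280 348 270 356
```

```bash
python3 w.py w6; python3 a.py; python3 - <<'E'
from h import *
print(bot.get_obs()['gripper_force'],bot.get_obs()['qd'].round(3))
E
```

```text
7.0833 [ 0.4862 -0.1416  0.1224] [[0.879, 0.476, -0.0], [0.476, -0.879, 0.001], [-0.0, -0.001, -1.0]] 0.03008532735062259 [ 0.32  0.55 -0.21  2.2   0.26  0.42 -1.17]
[[0.0012, -0.9655, -0.2602, 0.0665], [1.0, 0.0014, -0.0003, -0.0001], [0.0007, -0.2602, 0.9655, -0.1241], [0.0, 0.0, 0.0, 1.0]]
knob_centre 0.71 [313.8, 311.3] 4512 281 347 269 355 [ 0.487  -0.1386  0.125 ]
wheel_axis 0.64 [318.3, 102.6] 77155 127 511 0 355 [ 0.559  -0.1013  0.08  ]
theta tcp 0.7581837825571034 r 0.11490550969744441 z 0.1224066423995506 Ft -4.409277144884074 Fr -0.8183789858585262 Fz 2.689426663987521
1.8167268857359886 [-0.001  0.001  0.001 -0.001 -0.002 -0.003 -0.002]
```

View pics/w6.png

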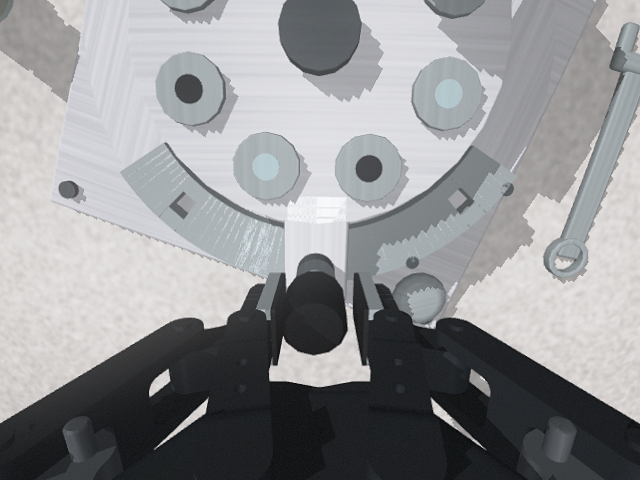

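It was only arm lag: the force has settled at about 4 N and the pin is riding on. The next hole is now hidden under the lug, so I'll take small steps and check the force.

>>> jog_arm --deltas '[[[0.07, -0.13, 0, 0, 0, 0.013, 0.65], [0.14, -0.26, 0, 0, 0, 0.026, 0.65], [0.21, -0.39, 0, 0, 0, 0.039, 0.65], [0.21, -0.39, 0, 0, 0, 0.039, 0.65], [0.21, -0.39, 0, 0, 0, 0.039, 0.65]]]'

```text
t: 7.7
ee_pos: [0.4883, -0.1454, 0.1223]
tool_rot: [0.964, 0.264, -0.0, -0.0]
wrist_force: [-0.7, 5.8, 3.1]
grip_width: 0.0297
gripper_force: 2.5
```

```bash
cat >> a.py <<'E'
c=bot.read_camera('wrist')
for m in bot.masks_of('knob_centre','wrist')[:1]:
    ys,xs=np.where(m['mask']); print(m['centre'],len(xs),xs.min(),xs.max(),ys.min(),ys.max())
E
python3 a.py
```

```text
theta tcp 0.7933084165063913 r 0.11486947309022423 z 0.12232406168989966 Ft -5.3220872793996925 Fr -2.2967201404820092 Fz 3.1035140112140938
[315.3, 312.1] 4514 281 347 270 355
```

>>> jog_arm --deltas '[[[0.08, -0.13, 0, 0, 0, 0.013, 0.65], [0.15, -0.26, 0, 0, 0, 0.026, 0.65], [0.15, -0.26, 0, 0, 0, 0.026, 0.65], [0.15, -0.26, 0, 0, 0, 0.026, 0.65]]]'

```text
t: 8.18
ee_pos: [0.4901, -0.1494, 0.1222]
tool_rot: [0.961, 0.276, 0.0, 0.0]
wrist_force: [-0.9, -0.5, 0.3]
grip_width: 0.0295
gripper_force: 0.0
```

```bash
python3 a.py
```

```text
theta tcp 0.8305856925339707 r 0.11534743209443747 z 0.12224668358089699 Ft -0.08525725150716111 Fr 0.9936692410101418 Fz 0.2720216832909636
[320.2, 302.9] 4111 286 350 264 343
```

The force went to zero and the knob image dropped and shrank, so the pin has fallen in. I'll open, retreat straight up and verify.

>>> jog_arm --deltas '[[[0, 0, 0, 0, 0, 0, 0.4], [0, 0, 0, 0, 0, 0, 0], [0, 0, 0, 0, 0, 0, 0], [0, 0, 2, 0, 0, 0, 0], [0, 0, 4.5, 0, 0, 0, 0], [0, 0, 6.8, 0, 0, 0, 0], [0, 0, 6.8, 0, 0, 0, 0], [0, 0, 6.8, 0, 0, 0, 0]]]'

```text
t: 9.0
ee_pos: [0.4905, -0.1489, 0.1914]
tool_rot: [0.961, 0.276, 0.001, 0.001]
wrist_force: [-0.2, -0.7, 0.9]
grip_width: 0.0853
gripper_force: 0.0
```

```bash
python3 w.py w7; python3 - <<'E'
from h import *
o=bot.get_obs(); c=bot.read_camera('wrist'); print(o['ee_pos'])
g=c['img'].max(2)
m=np.zeros(g.shape,np.uint8); m[200:290,270:360]=g[200:290,270:360]<75
n,l,s,ce=cv2.connectedComponentsWithStats(m); i=1+np.argmax(s[1:,4]); print(s[i],ce[i])
E
```

```text
9.0 [ 0.4905 -0.1489  0.1914] [[0.848, 0.531, 0.003], [0.531, -0.848, -0.001], [0.002, 0.002, -1.0]] 0.08526083318192974 [ 0.4   0.44 -0.29  2.13  0.22  0.59 -1.06]
[[0.0012, -0.9656, -0.2602, 0.0665], [1.0, 0.0014, -0.0004, -0.0001], [0.0007, -0.2602, 0.9656, -0.1241], [0.0, 0.0, 0.0, 1.0]]
knob_centre 0.88 [321.6, 252.5] 1774 298 341 228 278 [ 0.4942 -0.1482  0.125 ]
wheel_axis 0.68 [318.7, 91.9] 49713 180 454 0 278 [ 0.5724 -0.0971  0.08  ]
[ 0.4894122  -0.14857915  0.18952691]
[ 300  223   44   56 1756] [321.57574032 252.738041  ]
```

View pics/w7.png

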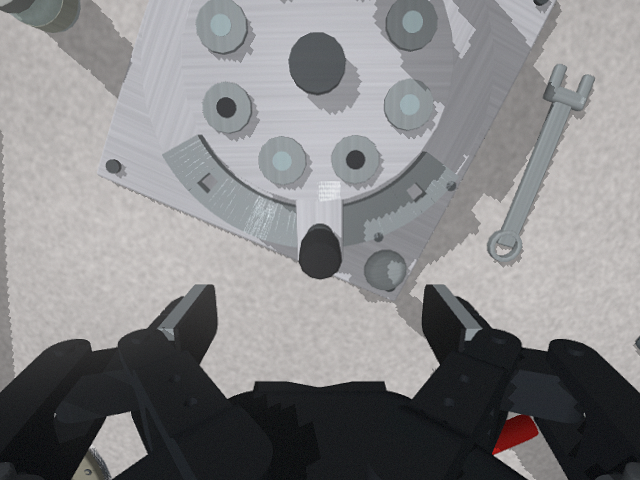

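The knob's image size (44×56 px, area 1756) matches its home view (43×55 px, 1737) at the same height, so the pin is home in the next hole. The gripper is clear, so I'm handing in.

```bash
python3 -c "
from station import bot
print(bot.close_job())"
```

```text
the job is handed in; nothing more can be done
None
```

The wheel is at its next station (about 0.83 rad anticlockwise), the pin home in the hole by its size in the wrist camera, the knob free and the other things untouched; the job was handed in at about 9 s, but the hand-in call returned no verdict.

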